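# Cable tester self-check: shut the door, key the loopback cap and hold it home

### The job

Get the cable tester on the bench through its self-check: first push its chamber door shut until it seats on its catch. Then set the larger of the two knurled metal caps, the loopback cap, over the test port on top of the tester, turn it until its hidden keyways drop over the port's pins, push it fully home against the spring and keep it held there: finish while still holding it down, because the spring lifts it as soon as it is let go. Leave everything else on the bench where it is.

Things in the scene. Friction and masses are not known exactly. Their poses are not given: they have to be found in the camera images.
- cap_center (a point): Loopback cap, loose, about 0.13 kg, upright on the bench, open end down: round metal cap 42 mm high. This point is on its axis half-way up (21 mm above its lower rim), z up. Its upper 18 mm (3 to 21 mm above this point) is a solid knurled aluminium grip collar of 50 mm diameter; the lower 24 mm is a smooth dark steel skirt of 45 mm diameter.
- cap_rim (a point): Centre of the loopback cap's open lower rim, 21 mm below cap_center. The skirt is hollow: bore 32 mm, 24 mm deep. Inside it, unseen from outside, three keyways 9.5 mm wide, 120 degrees apart, run its full height from the rim.
- tester: Cable tester, fixed: grey case 240 mm deep (its x) and 260 mm wide (its y), top panel 130 mm above the bench. Origin under its middle; -x points out of its front, where the door is; z up. Its place and turn vary.
- port_seat (a point): Centre of the flat round seat (48 mm diameter) of the test port: in the middle of the tester's top, 142 mm above the bench, 12 mm above the top panel; axes as the tester's. When the cap is home its rim lies on this seat, cap_center 21 mm above this point. Until it drops, its rim rests level on the port's pins, 9 mm above the seat.
- port_top (a point): Centre of the top of the port's nose, 20 mm above the seat. The nose is 30 mm in diameter, its top edge chamfered. Three pins of 5 mm diameter stick out 3.6 mm sideways from it, 120 degrees apart, tops 9 mm above the seat. Their direction differs each time and is not given: turned either way, the cap drops somewhere within 120 degrees, where keyways and pins agree to about 7 degrees.
- contact_plate (a joint): Travel (m) of the brass contact plate, 18 mm across, in the middle of the port's nose: 0 = up (9 mm above the nose's top), growing as it is pushed down. The cap's inside meets it 5 mm before home and it reads about 0.005 when the cap is home. Its spring pushes up with 3 N at first and 8 N at home, and lifts the cap off the seat when the cap is let go.
- door_hinge (a point): Point on the upright hinge axis of the chamber door, 66 mm above the bench, at -120 mm in x and +115 mm in y of the tester; axes as the tester's. The door is a windowed leaf 170 mm wide, 10 mm thick, 14 to 119 mm above the bench. Shut, it runs from here along the tester's -y; its inner face passes through the hinge axis and its outer face lies 10 mm further out (-x).
- door_push (a point): Point on the flat outer face of the door, 120 mm from the hinge axis, 80 mm above the bench: a good place to push. It moves with the door; its x axis points into the tester, square to the leaf. A pull strip 8 mm wide stands 6 mm out of the face along the free edge, 162 to 170 mm from the hinge axis.
- door (a joint): Opening angle (rad) of the chamber door: 0 = shut and seated, positive = swung outwards, clockwise seen from above. It stays where it is left, with little friction. A spring ball catch resists from about 0.065 rad, taking some 6 N at door_push; past about 0.025 rad it snaps over, draws the door shut and keeps it there, but let go before that, the door springs back ajar.
- dust_cap: Smaller knurled metal cap (dust cap, 34 mm diameter, 26 mm high), loose, upright on the bench; not part of the job. Origin at the centre of its underside.
- plug_a: Loose connector plug, steel shell with clear boot, 62 mm long, 14 mm high, lying on the bench; leave alone. Origin under its middle.
- plug_b: Another loose connector plug like plug_a; leave alone.
- screwdriver: Screwdriver with black handle, 190 mm long, lying on the bench; leave alone.
- brush: Small brush, 200 mm long, lying on the bench; leave alone.
- wash_bottle: White plastic bottle, 56 mm diameter, 130 mm high, standing at the back; leave alone. Origin at the centre of its underside.
- tray: Grey two-compartment parts tray, 160 x 110 x 32 mm, on the bench; leave alone. Origin under its centre.
Mind the look-alikes: they are no part of the job. What is shaped like the part that bears cap_center but blue, brown or green is not meant.

How it is judged (in metres and radians):
On the way, in this order (a step that is already met when the one before it is completed fails the run):
1. the chamber door is shut and seated on its catch (value of joint door below 0.012 rad), for 0.2 s.
2. the loopback cap has dropped over the pins and is pushed home on the port (z of cap_center in the frame of port_seat below 0.0228 m and horizontal distance between cap_center and port_seat below 0.003 m and angle between cap_center's own z axis and vertical below 0.08 rad and value of joint contact_plate above 0.003 m), for 0.2 s.
At the end, for the whole second after the job is handed in: The door is within 0.012 rad of shut; the loopback cap is home on the port (within 1.8 mm of its seat, within 3 mm of the port's axis, tilted less than 0.08 rad) with the contact plate pressed at least 3 mm; the robot's fingers still hold the cap there (more than 1 N) and the cap is at rest (all of step 2 and value of joint door below 0.012 rad and contact force between the fingers and cap above 1 N and linear speed of cap below 0.02 m/s); the arm keeps its last pose, push and grip.
It fails at once if one of the other things on the bench was shifted by more than 40 mm (distance of any of dust_cap, plug_a, plug_b, screwdriver, brush, wash_bottle, tray from where it was at the start of the episode above 0.04 m).
It also fails if it takes over 72 s, if anything falls off the work surface, if the arm or the gripper's body presses on something with over 40 N, if the wrist force passes 120 N, or if a joint passes its speed limit or range.

### The arm

A 6-joint arm with a two-finger parallel gripper is mounted at the origin on the work surface. World frame = base frame: x ahead of the robot, y to its left, z up, the work surface at z = 0. Lengths are in m, angles in degrees, forces in N, time in s.
With the tool pointing down it reaches from about 0.4 to 0.825 m from the base axis. Payload 7 kg.
Tool frame: the origin (TCP) lies at the very end of the fingers, on their centre line; the grasp point (between the pads) lies 19 mm behind it (ctrl.grip_depth is the z of the grasp point in the tool frame, in m); z points along the fingers, y is the direction in which the jaws open and shut (so a half turn about z gives the same grasp; the last joint's range is limited). The gripper opens to 88 mm and grips with 3 to 60 N. Pads are 19 mm wide; open, the fingers measure 130 mm over their backs; the gripper's body (78 mm by 193 mm) begins 47 mm behind the grasp point.
Start: joints at [82.225, 20.546, 0.682, 0, -70.136, -16.507], TCP at [0.278, 0.615, 0.227] pointing down, gripper open.
Joint ranges: [-176.03, 176.03], [-82.01, 121.73], [-58.28, 71.71], [-173.87, 95.51], [-174.79, -0.11], [-173.66, 173.66]. Speed limits (degrees/s): [136.94, 136.94, 172.46, 180, 180, 180].

### API

Orientations are given as [roll, pitch, yaw] about the fixed x, y, z axes, in that order (R = Rz(yaw) Ry(pitch) Rx(roll)).
In Python, from plant import telemetry, snapshot, job, models, ctrl gives the robot as it stands.
- The arm moves only by the tool jog_arm, never from a script. Its argument "targets" is text: rows parted by semicolons, each of 7 numbers parted by spaces: the shift along the tool's x, y, z in m, then the turn, a rotation vector about the tool's x, y, z in degrees, then the gripper command: -1 is shut, 1 is fully open, values between are in proportion. A call has exactly 8 rows; each row is the pose to reach, as a shift and turn from the pose measured when the call began, along the tool's axes at that moment; what a row does not reach only later rows make up. A row lasts 1/8 s, in which the tool goes at most 62.5 mm and 10.7 degrees, less where a joint would pass 70% of its speed; a pose out of reach is approached as far as the arm can. A call with a gripper value outside its range is refused whole. The fingers move at their own pace and stop on an object; the grip force is fixed at half the most. Time passes only in rows, so rows that repeat a pose let the fingers close, or fill a call up. It gives the time, the measured TCP pose, the force and the opening at its end, in the units of the state.
- telemetry.get_obs(): the state, without advancing time (a new reading comes with each control period).
- snapshot(name): name is "side" or "top" or "wrist"; returns a dict with "img" (400x640x3 uint8, red, green, blue), "range_z" (400x640 float32, m along the optical axis (not along the pixel's ray), 0 where there is no reading), "intrinsics" (3x3 intrinsics, pixels), "k1" (the pictures are not rectified: a ray, as slopes to the right and down, at radius r is drawn at 1 + k1 r^2 times it, then the intrinsics apply), "R" (3x3) and "t" (3): a world point X has camera coordinates R X + t. Camera axes: x right, y down, z forward; pixel columns grow to the right and rows downward; lengths in m; the calibration is good to about 2 mm. A picture is of the moment at which its call begins.
- job.close_job(): hands the job in, once; it reports no verdict.
Trained networks look in a picture, given as the dict that the camera call returned (one of the last four; its "shot" number tells which), for a name from the list of things; names that differ only in an ending like _2 or _b are one class to them, and where a whole thing is asked for, a point or a joint stands for the part that bears it (a point fixed in the world has none). Each returns a list of dicts, best first, with "conf" (0 to 1); they miss things now and then, are a little off and sometimes report something else, mostly with a low value. They report only what shows in the picture. A call takes as long as a camera call. They do not tell look-alikes from the thing itself.
- models.cut_out(name, picture): "region" (400x640 bool, what is visible of it) and "uv" ([column, row] in pixels, amid what is visible of it).
- models.spot_point(name, picture): "uv" ([column, row] in pixels: a listed point, or the origin of a listed thing).
The state is a dict: "clock": time; "joint_pos": joint angles; "qvel": joint speeds; "tau": joint torques, N m; "tool_pos": TCP position; "orientation": TCP orientation; "force": force on the tool from outside, world axes, zero at the start; "moment": the same for the moment, N m; "opening": finger opening in m.
Only numpy, scipy, OpenCV 4.12 (cv2) and the standard library are available. Lean on these libraries where they do the work, as an engineer would, in place of code of your own. Each camera call takes 0.05 s, during which the arm holds its last target.

## Working session

There is one attempt and no reset: what is moved stays moved. The work goes in short steps, Python scripts to look and compute and a tool call to move; the robot and the scene stay as the last step left them, time stands still between calls to the robot, and variables do not carry over. Pictures are saved under pics/ and viewed, and the job is handed in when it is done.

Besides the shell and the picture viewer there is one more tool, called after ">>>" as name(argument=value, ...) on one line, values as JSON. jog_arm: Moves the arm, as the interface text tells. Its arguments: {"type":"object","properties":{"targets":{"type":"string"}},"required":["targets"]}

```bash
ls; mkdir -p pics
python3 - <<'E'
from plant import telemetry, snapshot, job, models, ctrl
import cv2,pickle
print(telemetry.get_obs(), ctrl.grip_depth)
for n in ["top","side"]:
    s=snapshot(n); cv2.imwrite(f"pics/{n}0.png",s["img"][:,:,::-1]); pickle.dump(s,open(f"{n}0.pkl","wb"))
    print(n,s["intrinsics"].tolist(),s["k1"],s["R"].tolist(),s["t"].tolist())
    for k in ["cap_center","tester","port_seat","port_top","door_hinge","door_push","dust_cap","plug_a","screwdriver","brush","wash_bottle","tray"]:
        try: print(k,[( [round(float(v)) for v in d["uv"]],round(d["conf"],2)) for d in models.spot_point(k,s)][:4])
        except Exception as e: print(k,e)
E
```

```text
pics
{'clock': 0.0, 'joint_pos': array([ 8.22245452e+01,  2.05915194e+01,  6.30700250e-01, -1.96220514e-02,
       -7.01356674e+01, -1.65084052e+01]), 'qvel': array([-0.07200986,  0.05678117,  0.04735128, -0.09660426,  0.03670502,
        0.06533962]), 'tau': array([-1.28293336e-04, -5.82719064e+01,  2.93063235e+01,  6.99720696e+00,
        7.16366252e-03, -1.52031243e-04]), 'tool_pos': array([0.27740535, 0.6147974 , 0.22559996]), 'orientation': array([ 1.79902249e+02, -9.73452118e-03, -2.42905347e+01]), 'force': array([-0.54123435, -0.20828311,  1.0606781 ]), 'moment': array([0.00501092, 0.01791079, 0.00650551]), 'opening': 0.08728551342273644} -0.0188
top [[385.7558637377282, 0.0, 317.9040939911165], [0.0, 385.7558637377282, 201.9060282819234], [0.0, 0.0, 1.0]] -0.05895347419433937 [[0.010132580081167235, -0.999930744301828, -0.0059864364099996206], [-0.9886041581312506, -0.009118208218319868, -0.15026202715419654], [0.1501970350789251, 0.007440757950612397, -0.9886280826350323]] [-0.178689169518484, 0.4976928878013336, 1.079345840560263]
cap_center [([349, 192], 0.82), ([321, 198]
[... 668 characters left out ...]
83567172], [-0.12446704579259192, -0.5618755447006658, -0.8178042716805745], [0.2130781474320228, 0.7898481252011899, -0.5750979414005083]] [-0.5424485429521674, 0.06005147275101751, 1.3910422495407035]
cap_center [([325, 223], 0.83), ([302, 245], 0.8), ([337, 244], 0.77), ([367, 232], 0.51)]
tester [([332, 164], 0.6)]
port_seat [([332, 128], 0.55), ([340, 212], 0.35)]
port_top [([330, 124], 0.58)]
door_hinge [([310, 166], 0.88)]
door_push [([347, 172], 0.87), ([316, 331], 0.53)]
dust_cap [([342, 210], 0.48)]
plug_a [([287, 218], 0.58), ([377, 219], 0.47)]
screwdriver [([346, 171], 0.65)]
brush [([261, 296], 0.9), ([408, 253], 0.63)]
wash_bottle [([407, 251], 0.81)]
tray [([318, 326], 0.62)]
```

View pics/top0.png

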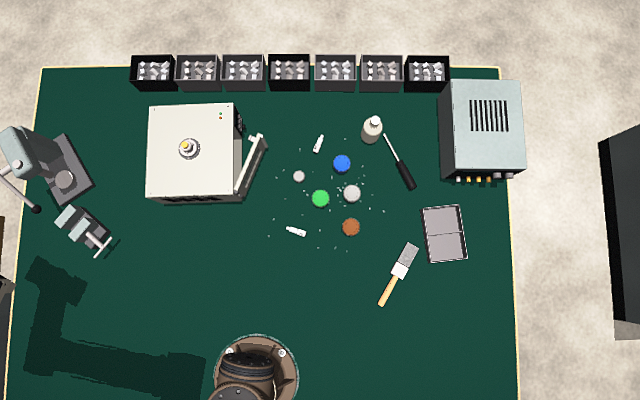

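View pics/side0.png

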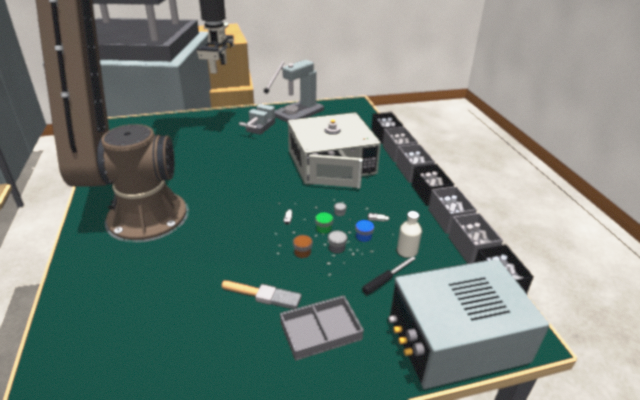

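Run:
```python
import pickle,cv2
for n,(a,b,c,d) in {"top":(100,400,80,260),"side":(240,480,60,280)}.items():
    s=pickle.load(open(f"{n}0.pkl","rb"));i=s["img"][c:d,a:b,::-1]
    f=min(800/(b-a),600/(d-c)); cv2.imwrite(f"pics/{n}0z.png",cv2.resize(i,None,fx=f,fy=f,interpolation=cv2.INTER_CUBIC)); print(f)
```

```text
2.6666666666666665
2.727272727272727
```

View pics/top0z.png

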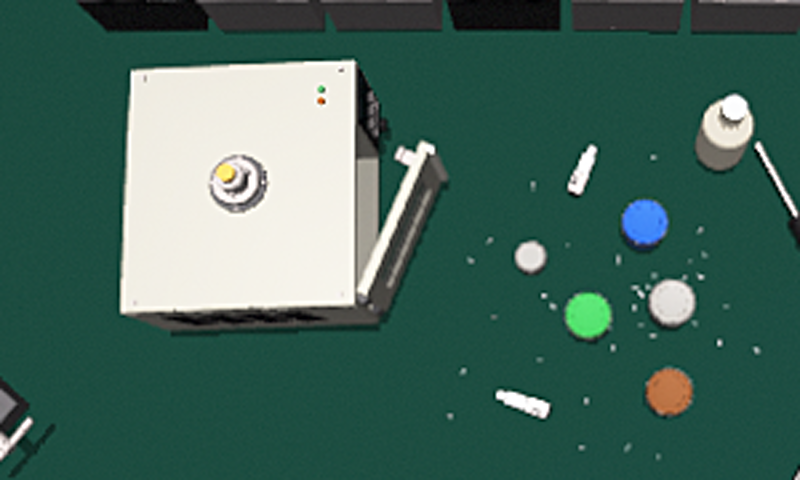

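```bash
cat > h.py <<'E'
import numpy as np, cv2
def ray(s,u,v):
    K=np.array(s["intrinsics"]);R=np.array(s["R"]);t=np.array(s["t"])
    d=np.array([(u-K[0,2])/K[0,0],(v-K[1,2])/K[1,1]]);p=d.copy()
    for _ in range(20): p=d/(1+s["k1"]*(p@p))
    return -R.T@t, R.T@np.array([p[0],p[1],1.])
def at_z(s,u,v,z):
    c,d=ray(s,u,v); return c+d*(z-c[2])/d[2]
def cloud(s):
    K=np.array(s["intrinsics"]);R=np.array(s["R"]);t=np.array(s["t"]);Z=s["range_z"]
    v,u=np.mgrid[0:400,0:640]
    d=np.stack([(u-K[0,2])/K[0,0],(v-K[1,2])/K[1,1]],-1);p=d.copy()
    for _ in range(20): p=d/(1+s["k1"]*(p**2).sum(-1,keepdims=True))
    P=np.concatenate([p*Z[...,None],Z[...,None]],-1)
    W=(P-t)@R; W[Z<=0]=np.nan; return W
def proj(s,X):
    c=np.array(s["R"])@np.array(X)+np.array(s["t"]);p=c[:2]/c[2];p=p*(1+s["k1"]*(p@p))
    K=np.array(s["intrinsics"]);return p*K[0,0]+K[:2,2]
E
python3 - <<'E'
import pickle,numpy as np,cv2
from h import *
s=pickle.load(open("top0.pkl","rb"));W=cloud(s)
for u,v in [(352,193),(188,148),(321,198),(160,120),(220,190),(299,176)]: print(u,v,W[v,u].round(4))
# tester top panel
m=(abs(W[...,2]-.13)<.006); m[:, :100]=0;m[:,262:]=0;m[:90]=0;m[210:]=0
P=W[m][:,:2]; print(len(P), cv2.minAreaRect((P*1000).astype(np.float32)), W[m][:,2].mean())
for z0,z1,n in [(.137,.148,'seat'),(.155,.166,'nose'),(.167,.18,'plate')]:
    mm=(W[...,2]>z0)&(W[...,2]<z1); mm[:,:160]=0;mm[:,215:]=0;mm[:120]=0;mm[170:]=0
    q=W[mm]; print(n,len(q),q.mean(0) if len(q) else '', cv2.minEnclosingCircle((q[:,:2]*1000).astype(np.float32)) if len(q) else '')
# door leaf
mm=(W[...,2]>.05)&(W[...,2]<.117); mm[:,:230]=0;mm[:,275:]=0;mm[:125]=0;mm[205:]=0
q=W[mm];print('door',len(q)); 
mm=(abs(W[...,2]-.119)<.004); mm[:,:236]=0;mm[:,275:]=0;mm[:130]=0;mm[205:]=0
q=W[mm];print('doortop',len(q),cv2.minAreaRect((q[:,:2]*1000).astype(np.float32)))
# caps
mm=(W[...,2]>.035)&(W[...,2]<.05); mm[:,:310]=0;mm[:,365:]=0;mm[:150]=0;mm[240:]=0
n,l=cv2.connectedComponents(mm.astype(np.uint8))
for i in range(1,n):
    q=W[l==i]
    if len(q)>50: print('cap',len(q),np.argwhere(l==i).mean(0),q.mean(0),cv2.minEnclosingCircle((q[:,:2]*1000).astype(np.float32)),s["img"][l==i].mean(0))
E
```

```text
352 193 [ 0.5257 -0.2722  0.0417]
188 148 [0.6216 0.1707 0.1622]
321 198 [ 0.5102 -0.1827  0.0415]
160 120 [0.7118 0.2672 0.1299]
220 190 [0.5149 0.0875 0.1313]
299 176 [ 0.5791 -0.1169  0.0212]
7623 ((630.76953125, 178.4365234375), (259.82879638671875, 241.8412322998047), 2.553476572036743) 0.12937878072768924
seat 121 [0.6261116  0.17361473 0.14150526] ((629.269287109375, 179.0808868408203), 24.40224838256836)
nose 59 [0.62665676 0.17595214 0.16048738] ((629.5491333007812, 177.8729705810547), 14.825765609741211)
plate 32 [0.62925381 0.17790822 0.17061384] ((629.9183959960938, 177.5817108154297), 8.830891609191895)
door 526
doortop 226 ((598.4760131835938, 18.706483840942383), (14.480932235717773, 166.99853515625), 67.5505142211914)
cap 225 [162.56       341.00444444] [ 0.6160191  -0.24039513  0.04121606] ((617.1146240234375, -240.4668426513672), 25.53421974182129) [ 67.22666667 130.94666667 238.94222222]
cap 232 [192.40086207 351.06465517] [ 0.52742491 -0.26954416  0.04161554] ((527.7664184570312, -270.4866638183594), 25.423097610473633) [208.9612069  205.93534483 201.64224138]
cap 235 [197.34893617 319.7787234 ] [ 0.5121548  -0.1791722   0.04120809] ((512.8675537109375, -179.12551879882812), 25.470144271850586) [ 85.09361702 214.62978723 110.76170213]
cap 236 [226.11016949 350.05084746] [ 0.42969281 -0.2664101   0.04140393] ((430.353271484375, -266.97979736328125), 25.338016510009766) [176.3559322  111.6440678   70.15677966]
```

```bash
cat >> h.py <<'E'
from scipy.spatial.transform import Rotation as Ro
def rel(o,xyz,yaw):
    R0=Ro.from_euler('xyz',o["orientation"],degrees=True); R1=Ro.from_euler('xyz',[180,0,yaw],degrees=True)
    d=R0.inv().apply(np.array(xyz)-o["tool_pos"]); r=(R0.inv()*R1).as_rotvec(degrees=True)
    print("REL",d.round(4),r.round(2)); return d,r
def st():
    from plant import telemetry
    o=telemetry.get_obs(); print("t",round(o["clock"],2),"pos",o["tool_pos"].round(4),"rpy",o["orientation"].round(2),"F",o["force"].round(2),"M",o["moment"].round(2),"op",round(o["opening"],4),"q",o["joint_pos"].round(1)); return o
E
python3 -c "
from h import *
o=st(); rel(o,[.638,-.11,.225],-87.45)"
```

```text
t 1.3 pos [0.2776 0.6153 0.2266] rpy [-180.     -0.    -24.28] F [-0.02  0.52 -0.1 ] M [-0.01  0.01 -0.  ] op 0.0877 q [ 82.2  20.5   0.7   0.  -70.1 -16.5]
REL [0.6268 0.5129 0.0016] [-0.   -0.   63.17]
```

>>> jog_arm(targets="0.627 0.513 0 0 0 63.2 -1; 0.627 0.513 0 0 0 63.2 -1; 0.627 0.513 0 0 0 63.2 -1; 0.627 0.513 0 0 0 63.2 -1; 0.627 0.513 0 0 0 63.2 -1; 0.627 0.513 0 0 0 63.2 -1; 0.627 0.513 0 0 0 63.2 -1; 0.627 0.513 0 0 0 63.2 -1")

```text
clock: 2.3
tool_pos: [0.5008, 0.1657, 0.2271]
orientation: [-179.9, 0.0, -87.5]
force: [1.1, 1.1, -1.3]
opening: 0.0132
```

```bash
python3 -c "
from h import *
o=st(); rel(o,[.638,-.0715,.085],-87.45);rel(o,[.638,-.08,.225],-87.45)"
```

```text
t 2.3 pos [0.5008 0.1657 0.2271] rpy [-1.7994e+02  3.0000e-02 -8.7460e+01] F [ 1.05  1.14 -1.31] M [ 0.22 -0.19 -0.03] op 0.0132 q [ 39.6   6.6 -17.8   0.  -65.6 -37.1]
REL [ 0.2432 -0.1264  0.142 ] [-0.06  0.03 -0.01]
REL [ 0.2516 -0.1262  0.002 ] [-0.06  0.03 -0.01]
```

>>> jog_arm(targets="0.252 -0.126 0 0 0 0 -1; 0.252 -0.126 0 0 0 0 -1; 0.252 -0.126 0 0 0 0 -1; 0.252 -0.126 0 0 0 0 -1; 0.252 -0.126 0 0 0 0 -1; 0.25 -0.126 0.05 0 0 0 -1; 0.246 -0.126 0.11 0 0 0 -1; 0.243 -0.126 0.142 0 0 0 -1")

```text
clock: 3.3
tool_pos: [0.6359, -0.0717, 0.0818]
orientation: [179.8, 0.0, -87.5]
force: [-0.3, 0.1, 0.5]
opening: 0.0
```

```bash
python3 -c "
from h import *
from plant import snapshot
o=st(); rel(o,[.6333,.0385,.085],-87.45)
s=snapshot('top'); cv2.imwrite('pics/t1.png',cv2.resize(s['img'][80:260,100:400,::-1],None,fx=2.667,fy=2.667))"
```

```text
t 3.3 pos [ 0.6359 -0.0717  0.0818] rpy [ 1.7984e+02  3.0000e-02 -8.7510e+01] F [-0.31  0.06  0.49] M [ 0.06 -0.1  -0.04] op 0.0 q [ 11.   24.3 -13.9  -0.1 -51.9  -8.4]
REL [-0.1102 -0.0022 -0.0031] [ 0.16  0.03 -0.06]
```

View pics/t1.png

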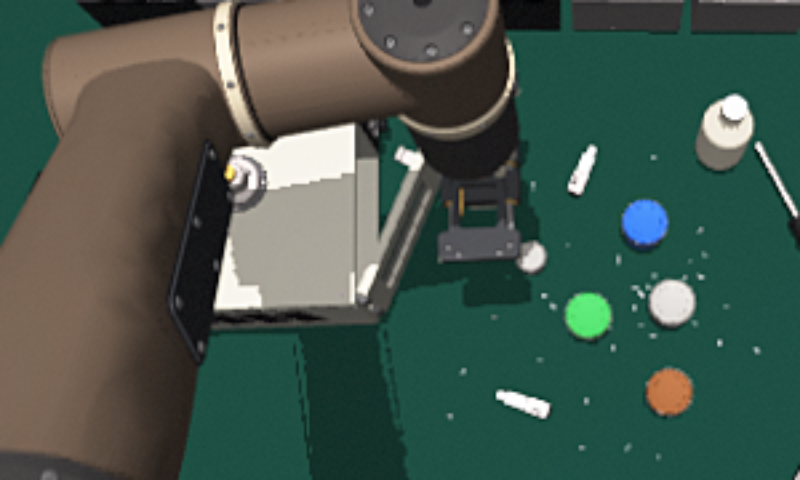

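The gripper stands clear in front of the ajar door, with its long side parallel to the tester front. I'll push the door now.

>>> jog_arm(targets="-0.025 -0.001 -0.003 0 0 0 -1; -0.045 -0.001 -0.003 0 0 0 -1; -0.06 -0.001 -0.003 0 0 0 -1; -0.075 -0.002 -0.003 0 0 0 -1; -0.087 -0.002 -0.003 0 0 0 -1; -0.097 -0.002 -0.003 0 0 0 -1; -0.106 -0.002 -0.003 0 0 0 -1; -0.112 -0.002 -0.003 0 0 0 -1")

```text
clock: 4.35
tool_pos: [0.6312, 0.0397, 0.0814]
orientation: [179.5, -0.1, -87.5]
force: [8.8, -27.8, -5.4]
opening: 0.0004
```

```bash
python3 -c "
from h import *
o=st()"
```

```text
t 4.35 pos [0.6312 0.0397 0.0814] rpy [ 1.7955e+02 -7.0000e-02 -8.7510e+01] F [  8.77 -27.8   -5.43] M [-9.72 -3.12 -0.05] op 0.0004 q [ 21.2  23.9 -14.7  -0.1 -51.9 -18.7]
```

>>> jog_arm(targets="0.01 0 0 0 0 0 -1; 0.05 0 0 0 0 0 -1; 0.1 0 0 0 0 0 -1; 0.13 0 -0.05 0 0 0 -1; 0.13 0 -0.1 0 0 0 0; 0.13 0 -0.14 0 0 0 1; 0.16 0 -0.14 0 0 0 1; 0.2 0 -0.14 0 0 0 1")

```text
clock: 5.35
tool_pos: [0.6412, -0.1599, 0.2225]
orientation: [179.6, -0.0, -87.4]
force: [0.5, -0.3, -0.7]
opening: 0.0349
```

Run:
```python
from h import *
from plant import snapshot
o=st()
s=snapshot('top'); cv2.imwrite('pics/t2.png',cv2.resize(s['img'][80:260,100:400,::-1],None,fx=2.667,fy=2.667))
z=snapshot('side'); cv2.imwrite('pics/s2.png',cv2.resize(z['img'][60:280,240:480,::-1],None,fx=2.727,fy=2.727))
```

```text
t 5.35 pos [ 0.6412 -0.1599  0.2225] rpy [ 1.7964e+02 -2.0000e-02 -8.7430e+01] F [ 0.5  -0.31 -0.7 ] M [ 0.01 -0.07 -0.03] op 0.0349 q [  2.9  19.6  -1.3   0.  -69.5  -0.3]
```

View pics/t2.png

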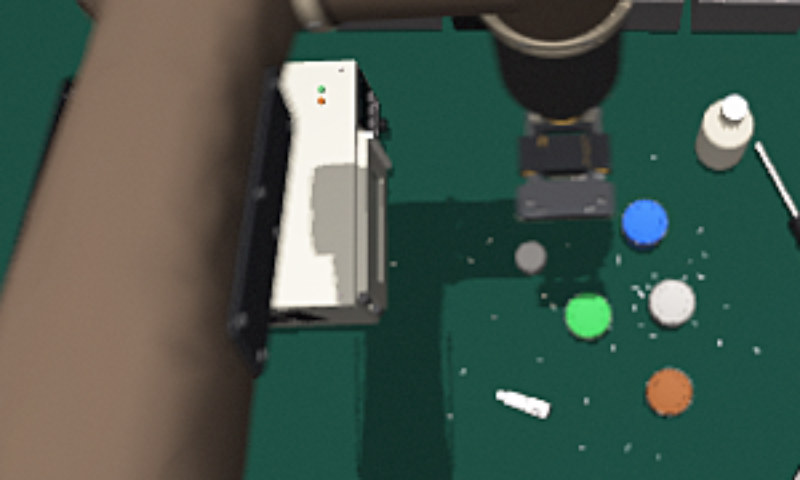

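View pics/s2.png

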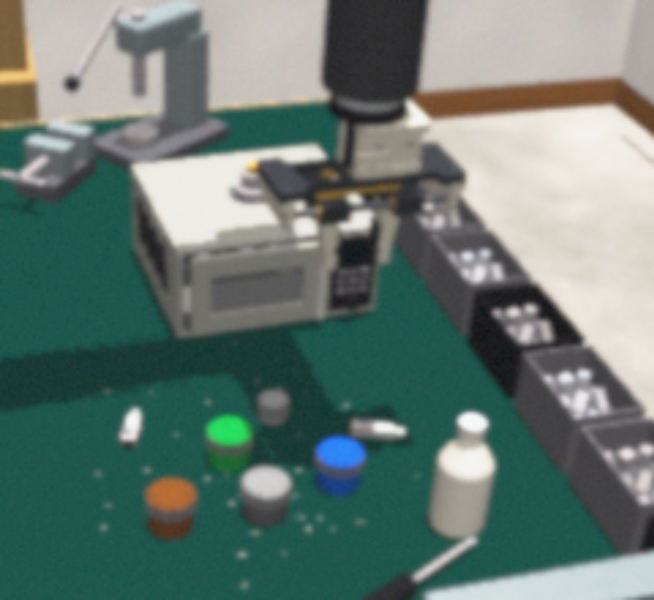

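Door sits flush with the front: in top view the leaf lies along x≈375–385. Now I'll move above the cap, yawed to −31° so the fingers drop into gaps between the neighbours.

```bash
python3 -c "
from h import *
o=st(); rel(o,[.528,-.270,.2],-31)"
```

```text
t 5.45 pos [ 0.6405 -0.1628  0.2214] rpy [ 1.7952e+02 -6.0000e-02 -8.7670e+01] F [ 0.37 -0.43 -0.53] M [ 0.09 -0.09  0.02] op 0.043 q [  2.6  19.7  -1.3   0.1 -69.5  -0.3]
REL [0.1025 0.1166 0.0225] [  0.47   0.18 -56.67]
```

>>> jog_arm(targets="0.1025 0.1166 0.02 0.5 0.2 -56.7 1; 0.1025 0.1166 0.02 0.5 0.2 -56.7 1; 0.1025 0.1166 0.02 0.5 0.2 -56.7 1; 0.1025 0.1166 0.02 0.5 0.2 -56.7 1; 0.1025 0.1166 0.02 0.5 0.2 -56.7 1; 0.1025 0.1166 0.02 0.5 0.2 -56.7 1; 0.1025 0.1166 0.02 0.5 0.2 -56.7 1; 0.1025 0.1166 0.02 0.5 0.2 -56.7 1")

```text
clock: 6.45
tool_pos: [0.528, -0.2699, 0.2025]
orientation: [-180.0, -0.0, -31.0]
force: [-0.9, -0.1, 0.1]
opening: 0.0876
```

Run:
```python
from h import *
from plant import snapshot,models
o=st()
s=snapshot('wrist'); cv2.imwrite('pics/w1.png',s['img'][:,:,::-1])
t=snapshot('top')
for n,c in [('w',s),('t',t)]:
    W=cloud(c); mm=(W[...,2]>.036)&(W[...,2]<.047)&(np.hypot(W[...,0]-.528,W[...,1]+.27)<.04)
    q=W[mm]
    if len(q): print(n,len(q),q.mean(0),cv2.minEnclosingCircle((q[:,:2]*1000).astype(np.float32)), cv2.minAreaRect((q[:,:2]*1000).astype(np.float32)))
    print([(d['uv'],d['conf'],at_z(c,*d['uv'],.021)) for d in models.spot_point('cap_center',c)][:5])
o=st(); rel(o,[.528,-.270,.013],-31)
```

```text
t 6.45 pos [ 0.528  -0.2699  0.2025] rpy [-1.7997e+02 -2.0000e-02 -3.1040e+01] F [-0.92 -0.15  0.12] M [-0.04  0.02 -0.01] op 0.0876 q [ -8.2  13.8 -12.1  -0.  -64.1  67.2]
w 1368 [ 0.52752617 -0.26951736  0.04051538] ((526.76611328125, -269.1758728027344), 25.30617332458496) ((526.8059692382812, -269.2956237792969), (49.8754997253418, 48.02495574951172), 85.09130096435547)
[([260.3, 229.1], 0.94, array([ 0.51578647, -0.17594605,  0.021     ])), ([355.2, 248.8], 0.92, array([ 0.42888269, -0.26713118,  0.021     ])), ([260.2, 131.5], 0.78, array([ 0.61699243, -0.24423602,  0.021     ])), ([315.0, 187.7], 0.69, array([ 0.52601452, -0.26439427,  0.021     ]))]
t 217 [ 0.52624627 -0.26893522  0.04149532] ((527.9274291992188, -269.80419921875), 25.160415649414062) ((525.5003662109375, -268.7175598144531), (48.71035385131836, 43.28620910644531), 55.925418853759766)
[([347.5, 225.2], 0.81, array([ 0.43407891, -0.26055294,  0.021     ])), ([348.3, 193.5], 0.55, array([ 0.52771138, -0.26302445,  0.021     ])), ([319.1, 199.3], 0.5, array([ 0.50962012, -0.17717839,  0.021     ]))]
t 6.65 pos [ 0.528  -0.2699  0.2025] rpy [-1.7998e+02 -3.0000e-02 -3.0990e+01] F [ 0.32 -0.24 -0.72] M [ 0.05  0.04 -0.  ] op 0.0876 q [ -8.2  13.8 -12.   -0.  -64.1  67.2]
REL [-1.000e-04  1.000e-04  1.895e-01] [-0.02 -0.03  0.01]
```

View pics/w1.png

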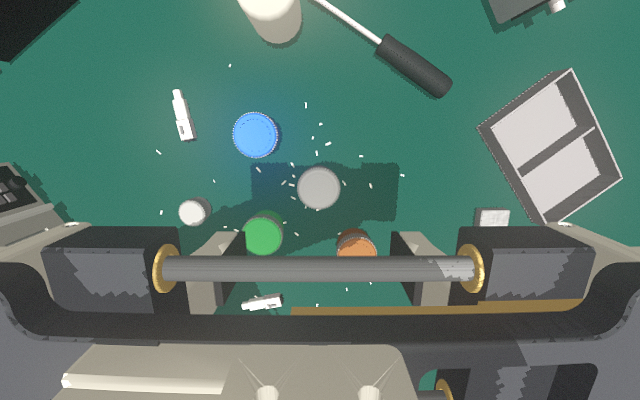

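>>> jog_arm(targets="-0.001 0 0.06 0 0 0 1; -0.001 0 0.12 0 0 0 1; -0.001 0 0.16 0 0 0 1; -0.001 0 0.18 0 0 0 1; -0.001 0 0.19 0 0 0 1; -0.001 0 0.19 0 0 0 1; -0.001 0 0.19 0 0 0 -1; -0.001 0 0.19 0 0 0 -1")

```text
clock: 7.65
tool_pos: [0.528, -0.2695, 0.0136]
orientation: [-179.9, -0.1, -31.0]
force: [0.4, 0.1, 0.5]
opening: 0.0731
```

```bash
python3 -c "
from h import *
o=st()"
```

```text
t 7.65 pos [ 0.528  -0.2695  0.0136] rpy [-1.7994e+02 -1.4000e-01 -3.0990e+01] F [0.44 0.08 0.53] M [-0.04  0.06  0.02] op 0.0731 q [ -8.2  25.3 -23.9  -0.  -40.6  67.2]
```

Close, then lift.

>>> jog_arm(targets="0 0 0 0 0 0 -1; 0 0 0 0 0 0 -1; 0 0 0 0 0 0 -1; 0 0 0 0 0 0 -1; 0 0 -0.03 0 0 0 -1; 0 0 -0.09 0 0 0 -1; 0 0 -0.15 0 0 0 -1; 0 0 -0.23 0 0 0 -1")

```text
clock: 8.65
tool_pos: [0.5269, -0.2692, 0.2274]
orientation: [-179.9, -0.1, -31.0]
force: [1.8, -0.3, -1.2]
opening: 0.0491
```

Run:
```python
from h import *
from plant import snapshot
o=st()
s=snapshot('wrist'); cv2.imwrite('pics/w2.png',s['img'][:,:,::-1])
s=snapshot('side'); cv2.imwrite('pics/s3.png',cv2.resize(s['img'][60:280,240:480,::-1],None,fx=2.727,fy=2.727))
```

```text
t 8.65 pos [ 0.5269 -0.2692  0.2274] rpy [-1.7994e+02 -7.0000e-02 -3.0990e+01] F [ 1.77 -0.25 -1.15] M [-0.04 -0.24 -0.01] op 0.0491 q [ -8.2  12.7 -10.2  -0.  -67.   67.2]
```

View pics/w2.png

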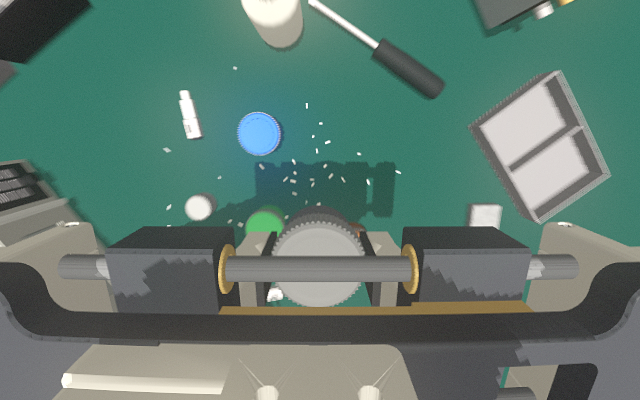

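View pics/s3.png

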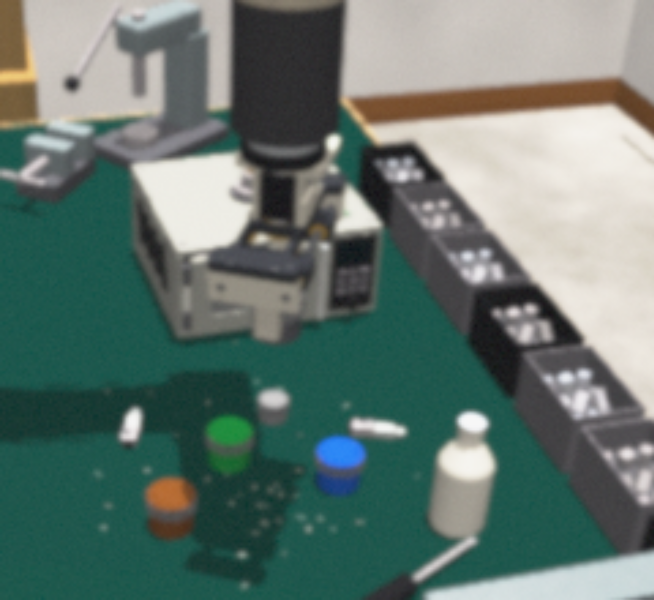

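Run:
```python
from h import *
o=st(); rel(o,[.54,.178,.25],10)
```

```text
t 8.75 pos [ 0.5309 -0.2708  0.2339] rpy [-179.78   -0.83  -30.94] F [ 0.77  0.16 -0.99] M [ 0.02 -0.14 -0.01] op 0.0494 q [ -8.2  12.4  -9.8   0.1 -67.   67.2]
REL [-0.2226 -0.3897 -0.0178] [  0.09  -0.87 -40.94]
```

>>> jog_arm(targets="-0.223 -0.39 -0.018 0 -0.8 -41 -1; -0.223 -0.39 -0.018 0 -0.8 -41 -1; -0.223 -0.39 -0.018 0 -0.8 -41 -1; -0.223 -0.39 -0.018 0 -0.8 -41 -1; -0.223 -0.39 -0.018 0 -0.8 -41 -1; -0.223 -0.39 -0.018 0 -0.8 -41 -1; -0.223 -0.39 -0.018 0 -0.8 -41 -1; -0.223 -0.39 -0.018 0 -0.8 -41 -1")

```text
clock: 9.75
tool_pos: [0.5395, 0.182, 0.2493]
orientation: [179.9, 0.0, 10.3]
force: [1.3, -0.7, -1.8]
opening: 0.049
```

>>> jog_arm(targets="0 0 0 0 0 0 -1; 0 0 0 0 0 0 -1; 0 0 0 0 0 0 -1; 0 0 0 0 0 0 -1; 0 0 0 0 0 0 -1; 0 0 0 0 0 0 -1; 0 0 0 0 0 0 -1; 0 0 0 0 0 0 -1")

```text
clock: 10.75
tool_pos: [0.5395, 0.182, 0.2493]
orientation: [179.9, 0.0, 10.3]
force: [-0.1, 0.9, -1.1]
opening: 0.0494
```

Run:
```python
from h import *
from plant import snapshot
o=st()
s=snapshot('wrist'); cv2.imwrite('pics/w3.png',s['img'][:,:,::-1])
import pickle; pickle.dump((o,s),open('w3.pkl','wb'))
R0=Ro.from_euler('xyz',o["orientation"],degrees=True)
W=cloud(s); T=(W-o["tool_pos"])@R0.as_matrix()
mm=(T[...,2]<-.02)&(T[...,2]>-.037)&(np.hypot(T[...,0],T[...,1])<.03); mm[320:]=0
q=T[mm]; print('cap',len(q),q.mean(0),cv2.minEnclosingCircle((q[:,:2]*1000).astype(np.float32)),np.median(q[:,2]), q[:,:2].min(0),q[:,:2].max(0))
for z0,z1,n in [(.137,.148,'seat'),(.155,.166,'nose'),(.167,.18,'plate')]:
    mm=(W[...,2]>z0)&(W[...,2]<z1)&(np.hypot(W[...,0]-.63,W[...,1]-.178)<.04); mm[240:]=0
    q=W[mm]; print(n,len(q)); 
    if len(q)>5: print(q.mean(0), cv2.minEnclosingCircle((q[:,:2]*1000).astype(np.float32)))
```

```text
t 10.75 pos [0.5395 0.182  0.2493] rpy [1.7991e+02 1.0000e-02 1.0270e+01] F [-0.05  0.89 -1.14] M [-0.02  0.02 -0.03] op 0.0494 q [ 38.4   9.8 -11.    0.1 -69.3  61.9]
cap 4435 [ 0.00299186 -0.00074553 -0.02647177] ((2.0684356689453125, 0.13255615532398224), 29.537113189697266) -0.026665025856325235 [-0.02586722 -0.02858502] [0.02452939 0.02951007]
seat 1174
[0.62834205 0.18219343 0.14133698] ((629.6087646484375, 181.53187561035156), 24.204526901245117)
nose 628
[0.62919708 0.181823   0.16078641] ((629.7543334960938, 181.3725128173828), 14.950438499450684)
plate 408
[0.62966004 0.18143482 0.17035697] ((629.6083984375, 181.3633575439453), 8.930755615234375)
```

View pics/w3.png

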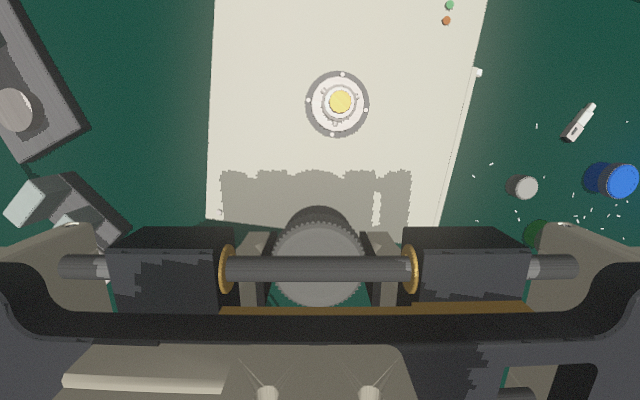

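Run:
```python
from h import *
import pickle
from scipy.optimize import least_squares
o,s=pickle.load(open('w3.pkl','rb'))
R0=Ro.from_euler('xyz',o["orientation"],degrees=True)
W=cloud(s); T=(W-o["tool_pos"])@R0.as_matrix()
mm=(abs(T[...,2]+.0267)<.003)&(np.hypot(T[...,0],T[...,1])<.032); mm[320:]=0
m8=mm.astype(np.uint8)*255
crop=s['img'][190:320,240:400,::-1].copy(); mk=cv2.cvtColor(m8[190:320,240:400],cv2.COLOR_GRAY2BGR)
cv2.imwrite('pics/w3c.png',cv2.resize(np.hstack([crop,mk]),None,fx=2.5,fy=2.5,interpolation=cv2.INTER_CUBIC))
c,_=cv2.findContours(m8,cv2.RETR_EXTERNAL,cv2.CHAIN_APPROX_NONE)
# edge points by angle, top plane
q=T[mm]; a=np.degrees(np.arctan2(q[:,1],q[:,0])); r=np.hypot(q[:,0],q[:,1])
E=[]
for k in range(-180,180,6):
    w=(a>=k)&(a<k+6)
    if w.sum()>3: 
        i=np.argmax(np.where(w,r,0)); E.append(q[i,:2]); print(k,round(r[i]*1000,1),end='; ')
cv2.imwrite('pics/w3p.png',cv2.resize(s['img'][60:145,290:390,::-1],None,fx=6,fy=6,interpolation=cv2.INTER_CUBIC))
```

```text
-180 23.6; -174 24.7; -168 26.0; -162 27.5; -156 27.1; -150 27.4; -144 26.9; -138 26.7; -132 26.4; -126 26.1; -120 26.4; -114 27.4; -78 30.6; -72 31.6; -66 25.5; -60 25.4; -54 25.2; -48 25.2; -42 24.9; -36 25.4; -30 24.8; -24 24.9; -18 24.4; -12 24.2; -6 24.0; 0 24.2; 6 24.0; 12 24.1; 18 23.9; 24 24.2; 30 24.1; 36 23.9; 42 24.2; 48 23.6; 54 23.4; 60 23.7; 66 31.9; 72 28.8; 108 26.2; 114 25.0; 120 25.3; 126 25.4; 132 25.6; 138 24.9; 144 25.5; 150 25.9; 156 25.6; 162 26.4; 168 24.7; 174 23.8;
```

View pics/w3c.png

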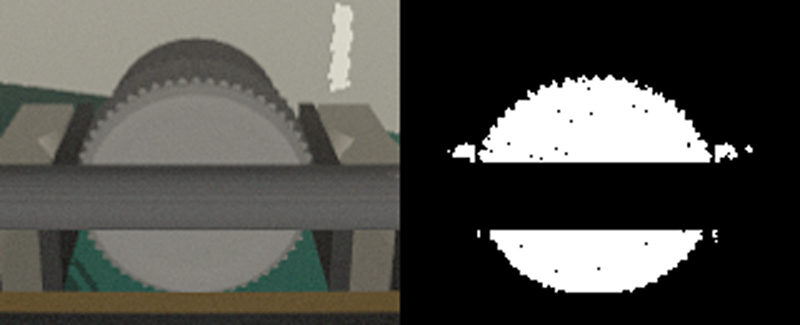

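View pics/w3p.png

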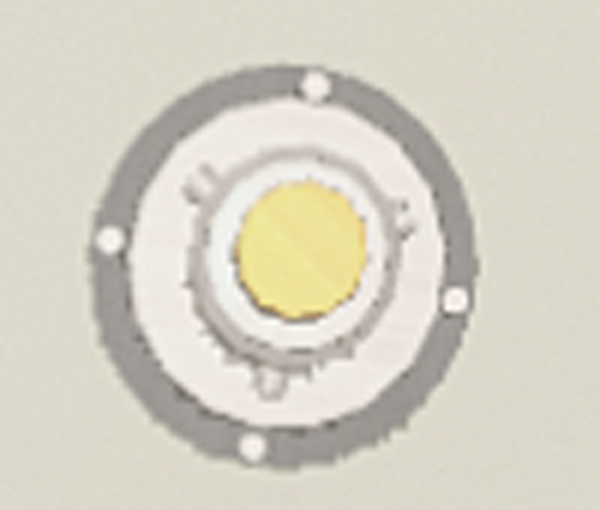

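Run:
```python
from h import *
o=st(); rel(o,[.6303,.180,.185],10)
```

```text
t 10.8 pos [0.5395 0.1821 0.2493] rpy [179.91   0.    10.27] F [-0.15 -0.54 -0.88] M [-0.01 -0.05 -0.03] op 0.0496 q [ 38.4   9.8 -11.    0.1 -69.3  61.9]
REL [0.089  0.0181 0.0643] [0.09 0.   0.27]
```

>>> jog_arm(targets="0.05 0.01 0 0.1 0 0.3 -1; 0.089 0.018 0 0.1 0 0.3 -1; 0.089 0.018 0.02 0.1 0 0.3 -1; 0.089 0.018 0.04 0.1 0 0.3 -1; 0.089 0.018 0.055 0.1 0 0.3 -1; 0.089 0.018 0.0643 0.1 0 0.3 -1; 0.089 0.018 0.0643 0.1 0 0.3 -1; 0.089 0.018 0.0643 0.1 0 0.3 -1")

```text
clock: 11.8
tool_pos: [0.6306, 0.1803, 0.1859]
orientation: [-180.0, -0.1, 10.0]
force: [0.1, -0.3, -0.4]
opening: 0.0491
```

Run:
```python
from h import *
from plant import snapshot
o=st(); rel(o,[.6303,.180,.168],10)
s=snapshot('wrist'); cv2.imwrite('pics/w4.png',s['img'][:,:,::-1])
```

```text
t 11.8 pos [0.6306 0.1803 0.1859] rpy [-1.7998e+02 -6.0000e-02  9.9900e+00] F [ 0.15 -0.33 -0.37] M [-0.05 -0.02  0.01] op 0.0491 q [ 33.   20.2  -5.2   0.  -64.5  67. ]
REL [-0.0004  0.0003  0.0179] [-0.02 -0.06 -0.01]
```

View pics/w4.png

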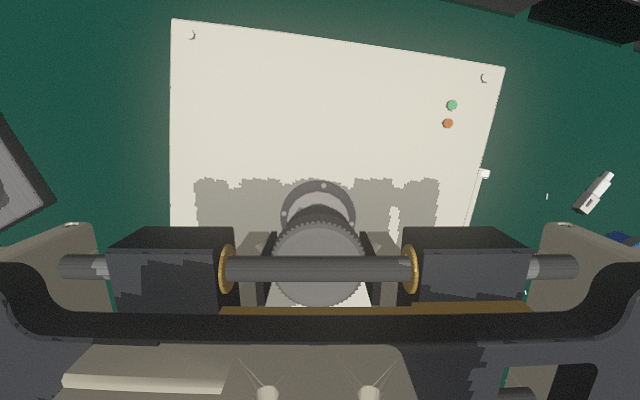

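The held cap and the seat ring line up at column ≈318, so I'll descend gently.

>>> jog_arm(targets="0 0 0.004 0 0 0 -1; 0 0 0.008 0 0 0 -1; 0 0 0.011 0 0 0 -1; 0 0 0.013 0 0 0 -1; 0 0 0.015 0 0 0 -1; 0 0 0.017 0 0 0 -1; 0 0 0.018 0 0 0 -1; 0 0 0.018 0 0 0 -1")

```text
clock: 12.85
tool_pos: [0.6307, 0.1804, 0.1679]
orientation: [-180.0, -0.1, 10.0]
force: [-0.3, 0.1, -0.8]
opening: 0.0494
```

Run:
```python
from h import *
o=st()
```

```text
t 12.85 pos [0.6307 0.1804 0.1679] rpy [-1.7997e+02 -7.0000e-02  9.9900e+00] F [-0.34  0.06 -0.83] M [-0.05  0.01 -0.01] op 0.0494 q [ 33.   21.   -6.5   0.  -62.4  67. ]
```

No side load, and the rim is past the nose top. Next I'll feel for the pins.

>>> jog_arm(targets="0 0 0.001 0 0 0 -1; 0 0 0.002 0 0 0 -1; 0 0 0.003 0 0 0 -1; 0 0 0.0035 0 0 0 -1; 0 0 0.004 0 0 0 -1; 0 0 0.004 0 0 0 -1; 0 0 0.004 0 0 0 -1; 0 0 0.004 0 0 0 -1")

```text
clock: 13.85
tool_pos: [0.6309, 0.1804, 0.1646]
orientation: [-180.0, -0.1, 10.0]
force: [-2.6, -0.0, 5.4]
opening: 0.0493
```

Run:
```python
from h import *
o=st()
```

```text
t 13.85 pos [0.6309 0.1804 0.1646] rpy [-1.7997e+02 -1.2000e-01  1.0000e+01] F [-2.55 -0.01  5.38] M [-0.14  0.76 -0.01] op 0.0493 q [ 33.   21.2  -6.8   0.  -61.9  67. ]
```

>>> jog_arm(targets="0 0 0.001 0 0 3 -1; 0 0 0.001 0 0 6 -1; 0 0 0.001 0 0 9 -1; 0 0 0.001 0 0 12 -1; 0 0 0.001 0 0 15 -1; 0 0 0.001 0 0 18 -1; 0 0 0.001 0 0 21 -1; 0 0 0.001 0 0 24 -1")

```text
clock: 14.85
tool_pos: [0.6319, 0.1805, 0.1646]
orientation: [-179.9, -0.2, -14.1]
force: [0.2, -0.3, 5.0]
opening: 0.0495
```

Run:
```python
from h import *
o=st()
```

```text
t 14.85 pos [0.6319 0.1805 0.1646] rpy [-179.87   -0.22  -14.08] F [ 0.2  -0.34  5.01] M [-0.36 -0.12  0.04] op 0.0495 q [ 33.   21.2  -6.8   0.1 -61.8  42.9]
```

>>> jog_arm(targets="-0.001 0 0.001 0 0 3 -1; -0.001 0 0.001 0 0 6 -1; -0.001 0 0.001 0 0 9 -1; -0.001 0 0.001 0 0 12 -1; -0.001 0 0.001 0 0 15 -1; -0.001 0 0.001 0 0 18 -1; -0.001 0 0.001 0 0 21 -1; -0.001 0 0.001 0 0 24 -1")

```text
clock: 15.85
tool_pos: [0.6313, 0.1809, 0.1637]
orientation: [-179.8, -0.2, -38.2]
force: [-0.3, -0.1, -0.4]
opening: 0.0491
```

Run:
```python
from h import *
o=st()
```

```text
t 15.85 pos [0.6313 0.1809 0.1637] rpy [-1.7975e+02 -1.6000e-01 -3.8180e+01] F [-0.26 -0.07 -0.45] M [ 0.04  0.04 -0.  ] op 0.0491 q [ 33.   21.1  -7.    0.1 -61.6  18.8]
```

Force has vanished and z is down 1 mm, so the keyways have found the pins. I'll test it by going straight down.

>>> jog_arm(targets="-0.0005 0 0.0005 0 0 0 -1; -0.0005 0 0.001 0 0 0 -1; -0.0005 0 0.0015 0 0 0 -1; -0.0005 0 0.002 0 0 0 -1; -0.0005 0 0.0025 0 0 0 -1; -0.0005 0 0.003 0 0 0 -1; -0.0005 0 0.003 0 0 0 -1; -0.0005 0 0.003 0 0 0 -1")

```text
clock: 16.85
tool_pos: [0.6311, 0.1808, 0.1619]
orientation: [-179.7, -0.2, -38.1]
force: [-2.2, -2.0, 9.7]
opening: 0.0491
```

Run:
```python
from h import *
o=st()
```

```text
t 16.85 pos [0.6311 0.1808 0.1619] rpy [-179.73   -0.22  -38.15] F [-2.23 -2.04  9.7 ] M [-0.94  0.96 -0.17] op 0.0491 q [ 33.   21.2  -7.2   0.1 -61.3  18.7]
```

>>> jog_arm(targets="0 0 0 0 0 1 -1; 0 0 0 0 0 2 -1; 0 0 0 0 0 3 -1; 0 0 0.0005 0 0 4 -1; 0 0 0.001 0 0 4.5 -1; 0 0 0.001 0 0 5 -1; 0 0 0.001 0 0 5 -1; 0 0 0.001 0 0 5 -1")

```text
clock: 17.85
tool_pos: [0.6312, 0.1809, 0.161]
orientation: [-179.7, -0.2, -43.1]
force: [0.1, 0.6, 1.7]
opening: 0.049
```

Run:
```python
from h import *
o=st()
```

```text
t 17.85 pos [0.6312 0.1809 0.161 ] rpy [-179.69   -0.19  -43.14] F [0.07 0.57 1.71] M [-0.    0.27  0.01] op 0.049 q [ 33.   21.2  -7.3   0.1 -61.2  13.8]
```

>>> jog_arm(targets="0 0 0.001 -0.2 -0.2 0 -1; 0 0 0.002 -0.2 -0.2 0 -1; 0 0 0.0025 -0.2 -0.2 0 -1; 0 0 0.003 -0.2 -0.2 0 -1; 0 0 0.0035 -0.2 -0.2 0 -1; 0 0 0.004 -0.2 -0.2 0 -1; 0 0 0.004 -0.2 -0.2 0 -1; 0 0 0.004 -0.2 -0.2 0 -1")

```text
clock: 18.85
tool_pos: [0.6312, 0.1809, 0.1572]
orientation: [-179.9, 0.0, -43.1]
force: [-2.9, 0.8, 6.2]
opening: 0.0495
```

Run:
```python
from h import *
o=st()
```

```text
t 18.85 pos [0.6312 0.1809 0.1572] rpy [-179.89    0.    -43.13] F [-2.91  0.84  6.18] M [ 0.02  1.04 -0.01] op 0.0495 q [ 33.   21.5  -7.2  -0.  -61.1  13.9]
```

>>> jog_arm(targets="-0.0005 0.0005 0.0005 0 0 0 -1; -0.0005 0.0005 0.001 0 0 0 -1; -0.0005 0.0005 0.0015 0 0 0 -1; -0.0005 0.0005 0.002 0 0 0 -1; -0.0005 0.0005 0.0025 0 0 0 -1; -0.0005 0.0005 0.003 0 0 0 -1; -0.0005 0.0005 0.003 0 0 0 -1; -0.0005 0.0005 0.003 0 0 0 -1")

```text
clock: 19.85
tool_pos: [0.6312, 0.1809, 0.1559]
orientation: [-179.8, -0.1, -43.1]
force: [-3.8, -0.9, 12.4]
opening: 0.0492
```

Run:
```python
from h import *
o=st()
from plant import snapshot
for n in ['side','top','wrist']:
    s=snapshot(n); cv2.imwrite(f'pics/f_{n}.png',s['img'][:,:,::-1] if n!='side' else cv2.resize(s['img'][60:280,240:480,::-1],None,fx=2.727,fy=2.727))
    if n=='wrist':
        W=cloud(s); o=st()
        m=np.zeros((400,640),bool);m[225:250,295:340]=1;m[288:300,305:330]=1
        print('captop z',np.nanmedian(W[m][:,2]),np.nanmedian(W[225:250,295:340,2]))
        print('panel z',np.nanmedian(W[60:120,250:350,2]))
```

```text
t 19.85 pos [0.6312 0.1809 0.1559] rpy [-1.7979e+02 -8.0000e-02 -4.3110e+01] F [-3.85 -0.93 12.39] M [-0.27  1.53 -0.04] op 0.0492 q [ 33.   21.5  -7.4   0.  -60.8  13.9]
t 20.0 pos [0.6311 0.1809 0.1559] rpy [-1.7979e+02 -8.0000e-02 -4.3110e+01] F [-3.42 -0.29 11.54] M [-0.19  1.56 -0.  ] op 0.0492 q [ 33.   21.5  -7.4   0.  -60.8  13.9]
captop z 0.18269767921296165 0.18275223736158008
panel z 0.1293626669537788
```

View pics/f_wrist.png

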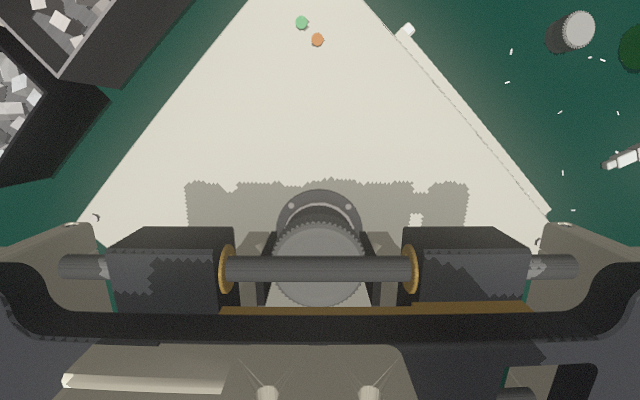

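View pics/f_side.png

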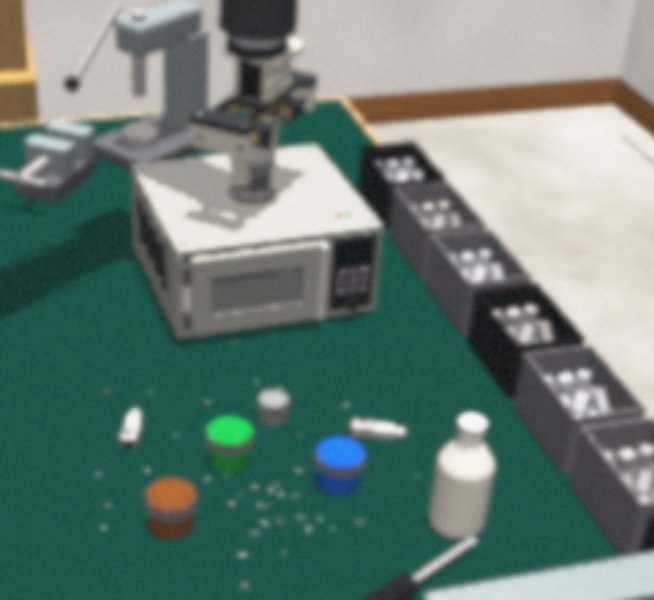

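Everything is in place: the cap is down in the port, the door is flush, and the other items haven't moved. I'll press a bit harder to confirm it's on the hard seat and to keep a reserve of push.

>>> jog_arm(targets="-0.0003 0.0003 0.001 0 0 0 -1; -0.0003 0.0003 0.0015 0 0 0 -1; -0.0003 0.0003 0.002 0 0 0 -1; -0.0003 0.0003 0.0025 0 0 0 -1; -0.0003 0.0003 0.0025 0 0 0 -1; -0.0003 0.0003 0.0025 0 0 0 -1; -0.0003 0.0003 0.0025 0 0 0 -1; -0.0003 0.0003 0.0025 0 0 0 -1")

```text
clock: 21.0
tool_pos: [0.6313, 0.1809, 0.1559]
orientation: [-179.7, -0.2, -43.1]
force: [-7.6, -0.8, 17.4]
opening: 0.0493
```

Run:
```python
from h import *
o=st()
```

```text
t 21.0 pos [0.6313 0.1809 0.1559] rpy [-1.7969e+02 -1.6000e-01 -4.3070e+01] F [-7.62 -0.82 17.35] M [-0.34  2.63 -0.07] op 0.0493 q [ 33.   21.5  -7.6   0.1 -60.6  13.9]
```

Run:
```python
from h import *
from plant import job
o=st(); print(abs(o['qvel']).max())
print(job.close_job())
```

```text
t 21.0 pos [0.6313 0.1809 0.1559] rpy [-1.7969e+02 -1.6000e-01 -4.3070e+01] F [-7.62 -0.82 17.35] M [-0.34  2.63 -0.07] op 0.0493 q [ 33.   21.5  -7.6   0.1 -60.6  13.9]
0.12666362290611316
the job is handed in; nothing more can be done
None
```

I shut the door and put the loopback cap on the test port. I then handed the job in at 21 s with the gripper still holding the cap down. No verdict was reported.

- **Door:** I pushed it until it stopped hard at about 28 N. It stayed flush with the tester front in the pictures afterwards. I judged this by eye and did not measure the angle.
- **Cap:** I set the plain metal cap over the port. Its rim came to rest on the pins, and it dropped in after about 50° of turning. At first it caught about 3 mm into the drop, and another 5° of turn freed it.
- **Final push:** The cap stopped hard with its rim about 0.3 mm above the nominal seat, which is within the allowed 1.8 mm. Raising the push from 12 N to 17 N moved it no further. It slipped no more than about 0.2 mm in the grip, and the tool was tilted about 0.3°.
- **Other items:** Nothing else in the last side picture looked moved. The tray, brush and most of the screwdriver lay outside its frame.

**Disagreements:** The top and wrist cameras placed the port about 3 mm apart in y (0.178 and 0.181 m), so I aimed between them. The cap's own fit on the port set the final position. A sideways load of about 8 N remained at the end, so the tool was probably a fraction of a millimetre off the port's axis. I did not measure the final distance from the axis or the contact plate travel directly.

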